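# Change the pressure roller

## Robot

A 6-joint arm with a two-finger parallel gripper is mounted at the origin on a cart in front of the work surface, level with it; the furniture and walls round the work are solid. World frame = base frame: x ahead of the robot, y to its left, z up, the work surface at z = 0. Lengths are in mm, angles in degrees, forces in N, time in s.
With the tool pointing down it reaches from about 300 to 850 mm from the base axis. Payload 4.2 kg.
Tool frame: the origin (TCP) lies midway between the tips of the shut fingers; the grasp point (between the pads) lies 19 mm behind it (pinch_z is the distance from the TCP to the grasp point, in mm); z points along the fingers, y is the line along which they close (so a half turn about z gives the same grasp; the last joint's range is limited). The gripper opens to 91 mm and grips with 3 to 60 N. Pads are 32 mm wide; open, the fingers measure 118 mm over their backs; the gripper's body (76 mm by 178 mm) begins 60 mm behind the grasp point.
Start: joints at [-73.281, 18.312, 89.639, -0, 72.044, -1.146], TCP at [176.397, -547.291, 213.976] pointing down, gripper open.
Joint ranges: [-177.97, 177.97], [-48.28, 115.42], [12.27, 149.76], [-77.06, 257.06], [2.81, 150.46], [-146.56, 146.56]. Speed limits (degrees/s): [147.25, 147.25, 180, 180, 180, 180].

## Interface

Orientations are given as [roll, pitch, yaw] about the fixed x, y, z axes, in that order (R = Rz(yaw) Ry(pitch) Rx(roll)).
In Python, from workcell import * gives the robot as it stands.
- The arm moves only by the tool step_arm, never from a script. Its argument "steps" is a list of rows, each a list of 7 numbers: the turn, a rotation vector about the tool's x, y, z in degrees, then the shift along the tool's x, y, z in mm, then the opening, from 0 (shut) to 1 (fully open). In form: [[rx, ry, rz, x, y, z, hand], ...]. A call has exactly 8 rows; each row shifts and turns the commanded pose from where the row before left it, along the tool's axes as they then stand; what a row does not reach is not made up. A row lasts 1/8 s, in which the tool goes at most 62.5 mm and 10.7 degrees, less where a joint would pass 70% of its speed; a pose out of reach is approached as far as the arm can. A call is refused whole if a number of a shift passes 62.5 or a number of a turn 10.7, either way. A call with a gripper value outside its range is refused whole. The fingers move at their own pace and stop on an object; "force" is the grip in N (left out, the last holds). Time passes only in rows, so rows that do not move let the fingers close, or fill a call up. It gives the time, the measured TCP pose, the force, the opening and the grip force at its end, in the units of the state.
- state(): the state, without advancing time (a new reading comes with each control period).
- grab_frame(name): name is "side" or "top"; returns a dict with "image" (420x560x3 uint8, blue, green, red), "fovy" (degrees; the focal length in pixels is half the picture's height over the tangent of half this angle, whatever the lens; pixels are square), "cx", "cy" (the principal point, pixels), "dist" ([k1, k2, p1, p2, k3] as OpenCV has them; the pictures are not rectified), "origin" and "rotation" of the camera in the world. Camera axes: x right, y down, z forward; pixel columns grow to the right and rows downward; lengths in mm; the calibration is good to about 2 mm. A picture is of the moment at which its call begins. There is no depth.
- job_done(): hands the job in; it is judged then, once.
The state is a dict: "time_s": time; "qpos": joint angles; "qvel": joint speeds; "effort": joint torques, N m; "ee_pos": TCP position; "ee_rot": TCP orientation; "force": force on the tool from outside, world axes, zero at the start; "torque": the same for the moment, N m; "gripper_width": finger opening in mm; "gripper_force": force on a finger pad.
Only numpy, scipy, OpenCV 4.12 (cv2) and the standard library are available. Lean on these libraries where they do the work, as an engineer would, in place of code of your own. Each camera call takes 0.05 s, during which the arm holds its last target. There are 200 camera calls.

## Task

Narrow stock is next through the planer, so swap the two rollers: the narrow one goes on the steel axle of the grey bracket, pushed back against its shoulder, and the wide one goes on the wooden peg of the parking stand, pushed back to the upright. The square stop collar has to come off the axle first and go back on last, butted against the narrow roller; the V cradle is free for laying a roller in meanwhile. Leave the glue bottle, the block plane and the sanding block where they are.

Things in the scene. Friction and masses are not known exactly. Their poses are not given: they have to be found in the camera images.
- roller_bracket: grey cast bracket, fixed; origin on the bed under it, z up. From its shoulder (38 mm disc, face at x=-30 mm) a bare level steel axle points along its own -x (roughly at the robot): 16 mm diameter, axis at y=0, 85 mm up, end at x=-142 mm, last 14 mm a taper to 8 mm. Foot 94x104 mm, x -35 to 59; top 110 mm. At start the axle carries the wide roller and, outside it, the collar
- parking_stand: wooden stand, fixed; origin on the bed under it, z up. From its upright (60 mm wide, 112 mm tall, front face at x=-30 mm) a level round wooden peg points along its own -x (roughly at the robot): 16 mm diameter, axis at y=0, 85 mm up, end at x=-115 mm, last 14 mm a taper to 8 mm. Foot 110x90 mm, x -45 to 65. At start the peg carries the narrow roller
- cradle: empty wooden V cradle, fixed, 80x96x42 mm. Origin: on the bed, middle of its far edge, z up; the middle of the V is at x=-40 mm (towards the robot). The 90 degree V runs along x, 70 mm long, its bottom line 16 mm up, its sides end 41 mm up and 25 mm either side. The wide roller lying in it has its centre 57 mm, the narrow one 50 mm above the bed
- wide_roller: black rubber roller with an aluminium hub, 58 mm in diameter, 44 mm long, plain bore 26 mm, 0.2 kg. Origin at its centre, x along its bore (it may roll about x). Hanging on a bar its centre is 80 mm above the bed
- narrow_roller: black rubber roller with an aluminium hub, 48 mm in diameter, 30 mm long, plain bore 26 mm, 0.12 kg. Origin at its centre, x along its bore (it may roll about x). Hanging on a bar its centre is 80 mm above the bed
- stop_collar: dark steel square stop collar, 44x44 mm, 26 mm long along its 26 mm bore, 0.15 kg, a steel thumb screw 12 mm tall on top (loose: the collar slides freely). Origin: centre, x along bore, z to the screw. Stands on the bed with its centre 22 mm up; on the axle, 80 mm up. Bed bare at x 0.47 to 0.6, y -0.45 to 0.4 m but for listed things and the red cutter guard, y -0.04 to 0.19
- glue_bottle: bystander: white glue bottle with a blue cap, 56 mm in diameter, 180 mm tall, origin in the middle of its underside
- block_plane: bystander: block plane, 52 x 165 x 56 mm, origin in the middle of its underside, long along its y
- sanding_block: bystander: sanding block, 51 x 78 x 30 mm, origin in the middle of its underside, long along its y
Things that resemble listed ones, but are neither listed nor needed, are in the scene too. What is shaped like the wide_roller but green or purple is not meant.

How it is judged (in metres and radians):
At the end, for the whole second after the job is handed in: The narrow roller hangs on the bracket's axle, its end within 10 mm of the shoulder; the stop collar hangs on the axle outside it, within 10 mm of it; the wide roller hangs on the parking stand's peg, its end within 12 mm of the upright; all three are released and at rest (x of narrow_roller in the frame of roller_bracket between -0.055 and -0.042 m and y of narrow_roller in the frame of roller_bracket between -0.009 and 0.009 m and z of narrow_roller in the frame of roller_bracket between 0.074 and 0.091 m and distance between stop_collar and narrow_roller below 0.038 m and x of stop_collar in the frame of roller_bracket below -0.068 m and y of stop_collar in the frame of roller_bracket between -0.009 and 0.009 m and z of stop_collar in the frame of roller_bracket between 0.074 and 0.091 m and x of wide_roller in the frame of parking_stand between -0.064 and -0.049 m and y of wide_roller in the frame of parking_stand between -0.009 and 0.009 m and z of wide_roller in the frame of parking_stand between 0.074 and 0.091 m and linear speed of each of narrow_roller, wide_roller, stop_collar below 0.05 m/s); the robot touches nothing.
It fails at once if the glue bottle was moved by more than 30 mm or knocked over (distance of glue_bottle from where it was at the start of the episode above 0.03 m or angle between glue_bottle's own z axis and vertical above 0.5 rad).
It fails at once if the block plane was moved by more than 30 mm (distance of block_plane from where it was at the start of the episode above 0.03 m).
It fails at once if the sanding block was moved by more than 30 mm (distance of sanding_block from where it was at the start of the episode above 0.03 m).
It also fails if it takes over 112 s, if anything falls off the work surface, if the arm or the gripper's body presses on something with over 40 N, if the wrist force passes 120 N, or if a joint passes its speed limit or range.

## Working session

There is one attempt and no reset: what is moved stays moved. The work goes in short steps, Python scripts to look and compute and a tool call to move; the robot and the scene stay as the last step left them, time stands still between calls to the robot, and variables do not carry over. Pictures are saved under pics/ and viewed, at most 14 in all, crops included, and the job is handed in when it is done.

Besides the shell and the picture viewer there is one more tool, called as name(argument=value, ...) on one line, values as JSON. step_arm: Moves the arm, as the interface text tells. Its arguments: {"type":"object","properties":{"steps":{"type":"array","items":{"type":"array","items":{"type":"number"}}},"force":{"type":"number"}},"required":["steps"]}

```bash
mkdir -p pics
cat > h.py <<'E'
from workcell import *
import numpy as np, cv2
def cam(n):
    f=grab_frame(n); h=f["image"].shape[0]; fl=h/2/np.tan(np.radians(f["fovy"])/2)
    f["K"]=np.array([[fl,0,f["cx"]],[0,fl,f["cy"]],[0,0,1.]]); f["R"]=np.array(f["rotation"]).reshape(3,3); f["o"]=np.array(f["origin"]); f["d"]=np.array(f["dist"],float)
    return f
def ray(f,uv):
    p=cv2.undistortPoints(np.array(uv,float).reshape(-1,1,2),f["K"],f["d"]).reshape(-1,2)
    return np.c_[p,np.ones(len(p))]@f["R"].T
def onplane(f,uv,z):
    r=ray(f,uv); return f["o"]+r*((z-f["o"][2])/r[:,2])[:,None]
def proj(f,P):
    P=np.array(P,float).reshape(-1,3); rv=cv2.Rodrigues(f["R"].T)[0]
    return cv2.projectPoints(P,rv,-f["R"].T@f["o"],f["K"],f["d"])[0].reshape(-1,2)
E
python3 - <<'E'
from h import *
for n in("top","side"):
    f=cam(n); cv2.imwrite(f"pics/{n}0.png",f["image"]); print(n,f["o"],f["R"].round(3).tolist(),f["fovy"],f["cx"],f["cy"],f["d"])
print(state())
E
```

```text
Traceback (most recent call last):
  File "h.py", line 5, in cam
    f["K"]=np.array([[fl,0,f["cx"]],[0,fl,f["cy"]],[0,0,1.]]); f["R"]=np.array(f["rotation"]).reshape(3,3); f["o"]=np.array(f["origin"]); f["d"]=np.array(f["dist"],float)
                                                                      ~~~~~~~~~~~~~~~~~~~~~~~~~~~~~~~^^^^^
ValueError: cannot reshape array of size 3 into shape (3,3)
```

Rotation is given as roll-pitch-yaw in degrees.

```bash
sed -i 's/np.array(f\["rotation"\]).reshape(3,3)/Rotation.from_euler("xyz",f["rotation"],degrees=True).as_matrix()/; 2a from scipy.spatial.transform import Rotation' h.py
python3 - <<'E'
from h import *
for n in("top","side"):
    f=cam(n); cv2.imwrite(f"pics/{n}0.png",f["image"]); print(n,f["o"],f["rotation"],f["R"].round(3).tolist(),f["fovy"],f["cx"],f["cy"],f["d"])
print(state())
E
```

```text
top [ 389.16943941  -49.94872847 1762.19534959] [-172.50282684    0.99959868  -91.02963986] [[-0.018, -0.991, 0.131], [-1.0, 0.02, 0.015], [-0.017, -0.13, -0.991]] 45.90266999180825 267.44217905787633 213.88786054256508 [-0.16619524  0.          0.          0.          0.        ]
side [  334.45470626 -1057.29467941   789.19839549] [-123.8084917     1.04474926  -15.6622645 ] [[0.963, -0.165, 0.215], [-0.27, -0.532, 0.803], [-0.018, -0.831, -0.556]] 51.835903628968374 283.5400646461645 211.76827026843912 [0.02687591 0.         0.         0.         0.        ]
{'time_s': 0.15, 'qpos': array([-7.32798454e+01,  1.83446988e+01,  8.96899723e+01,  2.40170029e-04,
        7.20444521e+01, -1.14593672e+00]), 'qvel': array([ 0.04136718, -0.16848588, -0.20730663, -0.050992  ,  0.05517701,
       -0.02396312]), 'effort': array([ 1.89000375e-04, -4.12772942e+01, -2.32153559e+01,  7.27410265e-02,
        4.33457270e-02, -9.63416619e-05]), 'ee_pos': array([ 176.29905427, -546.90801596,  213.30122321]), 'ee_rot': array([-1.79920897e+02, -1.81071207e-03,  1.78660158e+01]), 'force': array([0.21798961, 0.30014223, 0.26397955]), 'torque': array([-0.0265949 , -0.02348609,  0.00936337]), 'gripper_force': 0.0, 'gripper_width': 91.29749066242204}
```

View pics/top0.png

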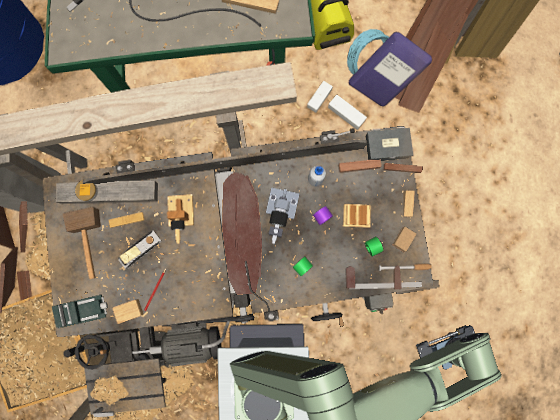

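View pics/side0.png

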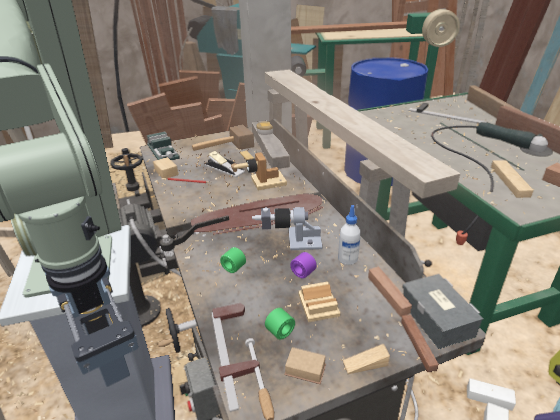

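Candidates, in top-view pixels. Wide roller: black on the axle (276,224), green (303,267), green (375,246), purple (323,215). I choose the black one. Narrow roller: dark on the stand (179,225). Cradle: (357,215), with the other wood bits at (409,204), (405,239) and (127,219). Next is one close crop to check the choice.

Run:
```python
import cv2,numpy as np
t=cv2.imread("pics/top0.png");s=cv2.imread("pics/side0.png")
def c(i,x,y,w=80,h=60): return cv2.resize(i[y:y+h,x:x+w],(400,300),interpolation=cv2.INTER_CUBIC)
cv2.imwrite("pics/m1.png",np.vstack([np.hstack([c(t,240,185),c(s,245,195)]),np.hstack([c(t,140,190),c(s,225,140)])]))
```

```text
(no output)
```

View pics/m1.png

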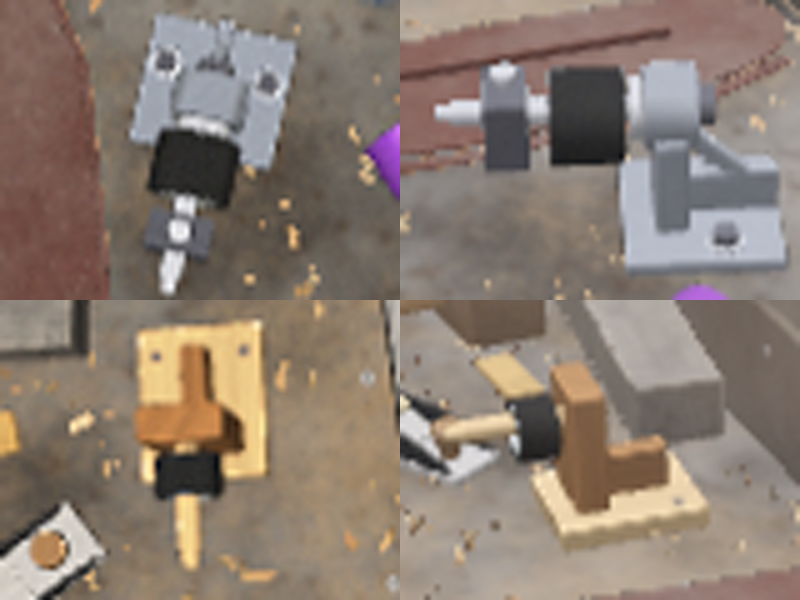

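The black wide roller is on the axle at about (279,219), with the collar outside it at (276,231) and a gap between. The axle tip is at (274,243). The stand carries the black narrow roller at (178,225), with its peg tip at (178,243).

```bash
cat >> h.py <<'E'
def tri(f,a,g,b):
    r1=ray(f,[a])[0]; r2=ray(g,[b])[0]; s=np.linalg.lstsq(np.c_[r1,-r2],g["o"]-f["o"],rcond=None)[0]
    p=f["o"]+s[0]*r1; q=g["o"]+s[1]*r2; return (p+q)/2, np.linalg.norm(p-q)
def blob(f,box,fn):
    x,y,w,h=box; im=f["image"][y:y+h,x:x+w]; hsv=cv2.cvtColor(im,cv2.COLOR_BGR2HSV).astype(int)
    m=fn(hsv[...,0],hsv[...,1],hsv[...,2]).astype(np.uint8); n,l,st,c=cv2.connectedComponentsWithStats(m)
    i=1+np.argmax(st[1:,4]); mm=(l==i).astype(np.uint8); cnt=max(cv2.findContours(mm,0,1)[0],key=len).reshape(-1,2)+[x,y]
    return c[i]+[x,y],st[i][4],cnt
E
python3 - <<'E'
from h import *
t=cam("top");s=cam("side")
blk=lambda h,S,v:(v<58)
for n,bt,bs in(("wide",(264,206,28,24),(270,200,32,34)),("narrow",(166,216,24,18),(322,156,20,20))):
    bs=bs if n=="wide" else (325-82,156,18,20)
    a,na,ca=blob(t,bt,blk); b,nb,cb=blob(s,bs,blk); print(n,a,na,b,nb,cv2.boundingRect(ca),cv2.boundingRect(cb),cv2.minAreaRect(ca),tri(t,a,s,b),onplane(t,[a],100))
def c(i,o,p): return [o[0]+p[0]/5-.4,o[1]+p[1]/5-.4]
T=lambda p:c(0,(240,185),p); S=lambda p:c(0,(245,195),(p[0]-400,p[1]))
T2=lambda p:c(0,(140,190),(p[0],p[1]-300)); S2=lambda p:c(0,(225,140),(p[0]-400,p[1]-300))
print("axle tip",tri(t,T((170,290)),s,S((437,113))),onplane(t,[T((170,290))],87))
print("screw",tri(t,T((180,230)),s,S((503,70))),onplane(t,[T((180,230))],112))
print("foot br",onplane(t,[T(p) for p in((155,15),(297,40),(267,170),(132,137))],12).round(1).tolist())
print("peg tip",tri(t,T2((191,568)),s,S2((442,436))),onplane(t,[T2((191,568))],87))
print("foot st",onplane(t,[T2(p) for p in((138,330),(262,320),(268,475),(142,482))],12).round(1).tolist())
print("upright front top edge",onplane(t,[T2(p) for p in((137,440),(222,448))],112).round(1).tolist())
wood=lambda h,S,v:(S>80)&(v>120)&(h<30)
a,na,ca=blob(t,(335,195,45,40),wood); r=cv2.minAreaRect(ca); print("cradle",na,r,onplane(t,cv2.boxPoints(r),30).round(1).tolist())
a,na,ca=blob(t,(305,160,28,26),lambda h,S,v:(h>95)&(h<125)&(S>120)); b,nb,cb=blob(s,(335,195,30,40),lambda h,S,v:(h>95)&(h<125)&(S>120)); print("cap",a,na,b,nb,tri(t,a,s,b))
print("purple",onplane(t,[blob(t,(305,200,35,30),lambda h,S,v:(h>130)&(S>120))[0]],29))
i=np.hstack([cv2.resize(t["image"][190:240,330:380],(400,400),interpolation=2),cv2.resize(s["image"][275:325,295:345],(400,400),interpolation=2)]);cv2.imwrite("pics/cr.png",i)
E
```

```text
wide [278.58208955 217.75124378] 201 [281.74637681 222.69565217] 138 (270, 211, 18, 16) (275, 218, 15, 10) ((278.5, 218.0), (16.492422103881836, 13.339459419250488), 14.03624439239502) (array([596.75351496, -62.13555355,  62.45950781]), np.float64(4.836788938286044)) [[594.51857586 -62.26182203 100.        ]]
narrow [177.12 224.31] 100 [252.45833333 168.14583333] 48 (171, 220, 13, 10) (249, 165, 8, 7) ((176.99180603027344, 224.40985107421875), (8.238751411437988, 12.584466934204102), 84.80557250976562) (array([583.29981614, 290.13423855,  64.30394507]), np.float64(0.6341886141637179)) [[578.90906894 283.02152394 100.        ]]
axle tip (array([511.47566197, -43.7180099 ,  86.68197361]), np.float64(0.6371935639274143)) [[511.76942347 -43.75818089  87.        ]]
screw (array([549.67228872, -51.28853837, 113.56741328]), np.float64(0.31062070740008907)) [[549.97940639 -51.31251613 112.        ]]
foot br [[714.9, -36.6, 12.0], [694.6, -137.9, 12.0], [601.3, -114.1, 12.0], [626.9, -18.5, 12.0]]
peg tip (array([514.89116512, 283.70594968,  84.04524788]), np.float64(1.6072091689547818)) [[515.46968563 283.04320795  87.        ]]
foot st [[694.1, 337.7, 12.0], [699.3, 247.0, 12.0], [586.8, 242.4, 12.0], [583.5, 333.8, 12.0]]
upright front top edge [[601.1, 315.6, 112.0], [594.5, 257.1, 112.0]]
cradle 653 ((356.56982421875, 215.10348510742188), (28.114877700805664, 23.42074203491211), 2.862405300140381) [[569.1, -285.0, 30.0], [652.1, -292.3, 30.0], [645.2, -392.4, 30.0], [562.0, -384.4, 30.0]]
cap [318.5        170.14285714] 56 [351.06557377 216.16393443] 122 (array([ 746.84959138, -198.61668249,  143.82088555]), np.float64(1.0505589943937184))
purple [[ 609.37107934 -217.1887759    29.        ]]
```

View pics/cr.png

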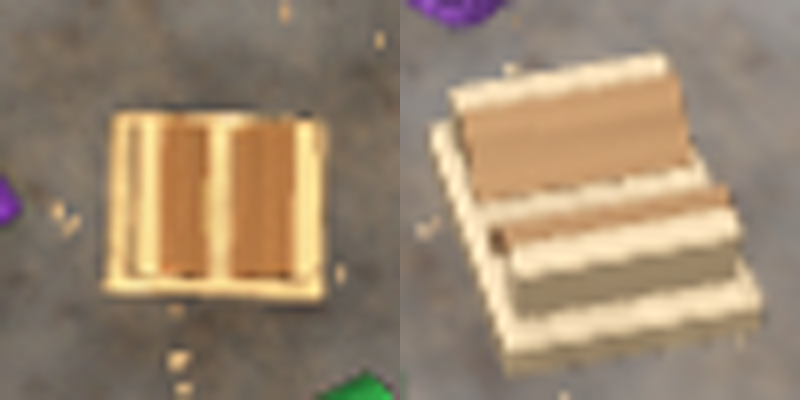

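The cradle's V is at crop (215,200), running along x and tilted slightly. The foot sizes and heights agree with the tip measurements:

| Item | Position (mm) | Yaw |
|---|---|---|
| Bracket origin | about (649.5, -74.5) | -12.6° |
| Stand origin | about (630.3, 289) | 2.5° |
| Cradle centre | about (608, -340) | -4° |

Now moving to above the collar.

step_arm(steps=[[0,0,0,42.1,-29.8,0,1],[0,0,0,42.1,-29.8,0,1],[0,0,0,42.1,-29.8,0,1],[0,0,0,42.1,-29.8,0,1],[0,0,0,42.1,-29.8,0,1],[0,0,0,42.1,-29.8,0,1],[0,0,0,42.1,-29.8,0,1],[0,0,0,42.1,-29.8,0,1]])

```text
time_s: 1.25
ee_pos: [424.6, -215.6, 214.1]
ee_rot: [180.0, -0.0, 17.9]
force: [0.4, -0.5, 0.4]
gripper_width: 91.1
gripper_force: 0.0
```

step_arm(steps=[[0,0,0,42.1,-29.8,0,1],[0,0,0,42.1,-29.8,0,1],[0,0,0,42.1,-29.8,0,1],[0,0,0,42.1,-29.8,0,0.8],[0,0,10.2,0,0,0,0.8],[0,0,10.2,0,0,0,0.8],[0,0,10.1,0,0,0,0.8],[0,0,0,0,0,0,0.8]])

```text
time_s: 2.25
ee_pos: [547.5, -51.9, 213.8]
ee_rot: [180.0, 0.0, -12.5]
force: [0.2, -0.2, -0.5]
gripper_width: 72.8
gripper_force: 0.0
```

```bash
cat >> h.py <<'E'
def d(x,y,z,yaw):
    s=state(); p=s["ee_pos"]; R=Rotation.from_euler("xyz",s["ee_rot"],degrees=True).as_matrix()
    w=np.degrees(np.arctan2(R[1,0],R[0,0])); Y=np.radians(yaw); dw=np.array([x,y,z])-p
    print("at",p.round(1),s["ee_rot"].round(2),"F",s["force"].round(1),"w",round(s["gripper_width"],1),"t",s["time_s"])
    print(" old-frame",(R.T@dw).round(1),"turn z",round(w-yaw,2)," new-frame",round(dw[0]*np.cos(Y)+dw[1]*np.sin(Y),1),round(dw[0]*np.sin(Y)-dw[1]*np.cos(Y),1),round(-dw[2],1))
def loc(o,yaw,x,y=0):
    a=np.radians(yaw); return o[0]+x*np.cos(a)-y*np.sin(a),o[1]+x*np.sin(a)+y*np.cos(a)
BR=((649.5,-74.5),-12.6); ST=((630.3,289.),2.5); CR=(608.,-340.); CY=-4.
E
python3 - <<'E'
from h import *
d(*loc(*BR,-104),67,-12.6)
E
```

```text
at [547.5 -51.9 213.8] [ 1.7999e+02  1.0000e-02 -1.2510e+01] F [ 0.2 -0.2 -0.5] w 72.8 t 2.25
 old-frame [  0.5  -0.2 146.8] turn z 0.09  new-frame 0.5 -0.2 146.8
```

step_arm(steps=[[0,0,0,0,0,45,0.8],[0,0,0,0,0,40,0.8],[0,0,0,0,0,30,0.8],[0,0,0,0,0,20,0.8],[0,0,0,0,0,12,0.8],[0,0,0,0,0,0,0.8],[0,0,0,0,0,0,0],[0,0,0,0,0,0,0]], force=15)

```text
time_s: 3.25
ee_pos: [548.2, -52.0, 67.9]
ee_rot: [-180.0, -0.1, -12.6]
force: [0.3, -0.2, 0.1]
gripper_width: 56.0
gripper_force: 0.0
```

step_arm(steps=[[0,0,0,0,0,0,0],[0,0,0,0,0,0,0],[0,0,0,0,0,-3,0],[0,0,0,0,0,-2,0],[0,0,0,0,0,0,0],[0,0,0,0,0,0,0],[0,0,0,0,0,0,0],[0,0,0,0,0,0,0]])

```text
time_s: 4.25
ee_pos: [547.5, -52.0, 71.9]
ee_rot: [180.0, 0.0, -12.6]
force: [-0.4, -0.3, -1.9]
gripper_width: 44.1
gripper_force: 15.0
```

Run:
```python
from h import *
f=cam("side"); g=cam("top")
i=np.hstack([cv2.resize(f["image"][165:255,225:325],(400,360),interpolation=2),cv2.resize(g["image"][180:270,230:330],(400,360),interpolation=2)]);cv2.imwrite("pics/g1.png",i)
d(*loc(*BR,-170),72,-12.6)
```

```text
at [547.5 -52.   71.9] [179.99   0.   -12.64] F [ 0.6 -0.6 -1.3] w 44.0 t 4.35
 old-frame [-65.6  -0.2  -0.1] turn z -0.04  new-frame -65.6 -0.3 -0.1
```

View pics/g1.png

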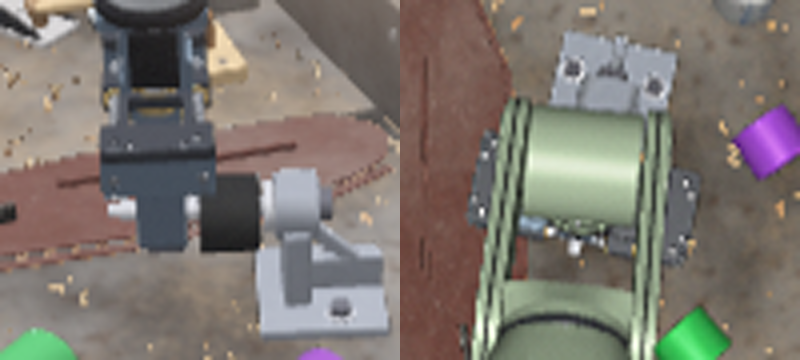

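step_arm(steps=[[0,0,0,-15,0,0,0],[0,0,0,-20,0,0,0],[0,0,0,-20,0,0,0],[0,0,0,-15,0,-8,0],[0,0,0,0,0,-30,0],[0,0,0,23,34,0,0],[0,0,0,24,34,0,0],[0,0,0,23,32,0,0]])

```text
time_s: 5.35
ee_pos: [525.9, -150.5, 110.9]
ee_rot: [180.0, -0.1, -12.6]
force: [0.0, 0.6, -2.4]
gripper_width: 43.9
gripper_force: 15.0
```

step_arm(steps=[[0,0,0,0,0,30,0],[0,0,0,0,0,30,0],[0,0,0,0,0,20,0],[0,0,0,0,0,12,0],[0,0,0,0,0,5,0],[0,0,0,0,0,0,0],[0,0,0,0,0,0,0],[0,0,0,0,0,0,0]])

```text
time_s: 6.35
ee_pos: [525.3, -150.5, 14.2]
ee_rot: [179.9, -0.0, -12.6]
force: [-3.9, -4.4, 2.7]
gripper_width: 43.7
gripper_force: 15.0
```

step_arm(steps=[[0,0,0,0,0,0,0.3],[0,0,0,0,0,0,0.8],[0,0,0,0,0,0,0.8],[0,0,0,0,0,0,0.9],[0,0,0,0,0,-30,0.9],[0,0,0,0,0,-50,0.9],[0,0,0,0,0,-50,0.9],[0,0,0,0,0,0,0.9]])

```text
time_s: 7.35
ee_pos: [528.9, -150.4, 148.5]
ee_rot: [180.0, -0.7, -12.6]
force: [0.0, 0.5, -1.3]
gripper_width: 82.0
gripper_force: 0.0
```

Run:
```python
from h import *
f=cam("side")
i=cv2.resize(f["image"][195:295,215:335],(600,500),interpolation=2);cv2.imwrite("pics/g2.png",i)
d(*loc(*BR,-57),63,-12.6)
```

```text
at [ 527.1 -149.8  145.9] [179.98  -0.37 -12.63] F [ 0.3  0.1 -1. ] w 81.9 t 7.4
 old-frame [  45.4 -100.2   83.1] turn z -0.03  new-frame 46.0 -100.2 82.9
```

View pics/g2.png

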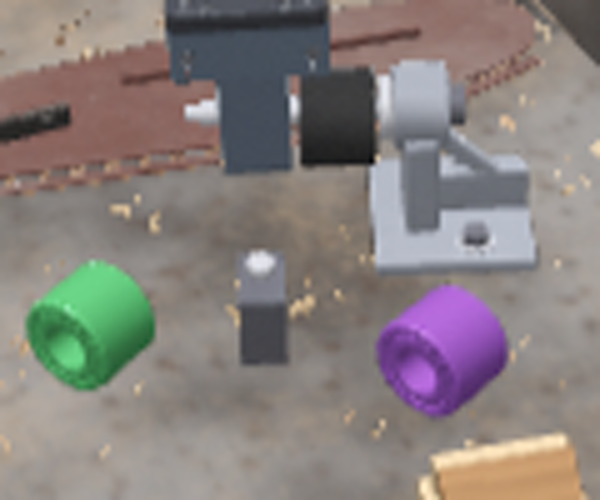

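The collar stands upright on the bed at about (267,247) in the side view, and the bracket and wide roller are untouched. Next, the wide roller.

step_arm(steps=[[0,0,0,15,-33,0,0.95],[0,0,0,15,-34,0,0.95],[0,0,0,15,-33,0,0.95],[0,0,0,0,0,0,0.95],[0,0,0,0,0,30,0.95],[0,0,0,0,0,30,0.95],[0,0,0,0,0,15,0.95],[0,0,0,0,0,6,0.95]])

```text
time_s: 8.4
ee_pos: [590.7, -62.2, 61.0]
ee_rot: [180.0, 0.1, -12.7]
force: [-0.2, -0.4, -0.1]
gripper_width: 86.7
gripper_force: 0.0
```

step_arm(steps=[[0,0,0,0,0,0,0.95],[0,0,0,0,0,0,0],[0,0,0,0,0,0,0],[0,0,0,0,0,0,0],[0,0,0,0,0,0,0],[0,0,0,0,0,-3,0],[0,0,0,0,0,-2,0],[0,0,0,0,0,0,0]], force=20)

```text
time_s: 9.4
ee_pos: [591.4, -61.8, 67.0]
ee_rot: [180.0, -0.0, -12.6]
force: [-0.8, 0.3, -2.1]
gripper_width: 55.1
gripper_force: 20.0
```

Run:
```python
from h import *
f=cam("side")
cv2.imwrite("pics/g3.png",cv2.resize(f["image"][175:255,225:325],(500,400),interpolation=2))
d(*loc(*BR,-190),68,-12.6)
print(loc(*BR,-190))
d(*CR,140,CY)
```

```text
at [591.4 -61.8  66.9] [ 1.7999e+02  1.0000e-02 -1.2630e+01] F [ 0.2 -0.6 -1.9] w 55.4 t 9.45
 old-frame [-130.5   -0.2   -1.1] turn z -0.03  new-frame -130.5 -0.3 -1.1
(np.float64(464.075815231638), np.float64(-33.05278413465692))
at [591.4 -61.8  66.9] [ 1.7999e+02  1.0000e-02 -1.2630e+01] F [ 0.2 -0.6 -1.9] w 55.4 t 9.45
 old-frame [ 77.1 267.8 -73.1] turn z -8.63  new-frame 36.0 276.4 -73.1
```

View pics/g3.png

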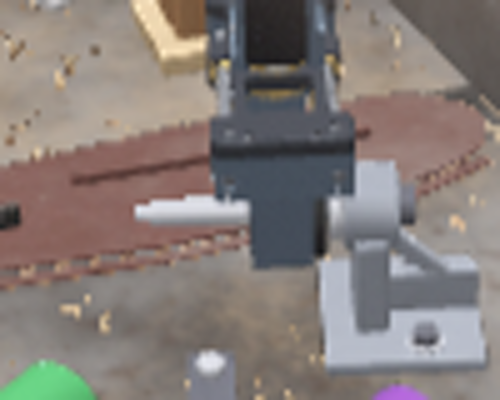

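Gripped at 55 mm and lifted clear of the axle, with about 6 mm of roller showing behind the pad. Pulling off and going to the cradle.

step_arm(steps=[[0,0,0,-15,0,0,0],[0,0,0,-25,0,0,0],[0,0,0,-27,0,0,0],[0,0,0,-27,0,0,0],[0,0,0,-26,0,0,0],[0,0,0,0,0,-15,0],[0,0,-8.6,0,0,-30,0],[0,0,0,15,30,0,0]])

```text
time_s: 10.45
ee_pos: [487.0, -65.5, 114.1]
ee_rot: [-180.0, -0.2, -3.8]
force: [0.1, -0.6, -2.0]
gripper_width: 55.4
gripper_force: 20.0
```

step_arm(steps=[[0,0,0,23,45,0,0],[0,0,0,23,45,0,0],[0,0,0,23,45,0,0],[0,0,0,23,45,0,0],[0,0,0,23,45,0,0],[0,0,0,20,40,0,0],[0,0,0,0,0,0,0],[0,0,0,0,0,20,0]])

```text
time_s: 11.45
ee_pos: [603.2, -340.2, 92.9]
ee_rot: [180.0, -0.1, -4.1]
force: [-0.3, 0.7, -2.5]
gripper_width: 55.3
gripper_force: 20.0
```

Run:
```python
from h import *
d(602,-339.6,44,-4)
f=cam("side");g=cam("top")
print("V mid ray z16",onplane(g,[[356.4,214.5]],16))
i=np.hstack([cv2.resize(f["image"][215:335,280:380],(400,480),interpolation=2),cv2.resize(g["image"][160:280,300:400],(400,480),interpolation=2)]);cv2.imwrite("pics/g4.png",i)
```

```text
at [ 603.2 -340.2   92.9] [ 1.7998e+02 -1.0000e-01 -4.0700e+00] F [-0.3  0.7 -2.5] w 55.3 t 11.45
 old-frame [-1.3 -0.6 48.9] turn z -0.07  new-frame -1.2 -0.6 48.9
V mid ray z16 [[ 610.90271419 -340.21478381   16.        ]]
```

View pics/g4.png

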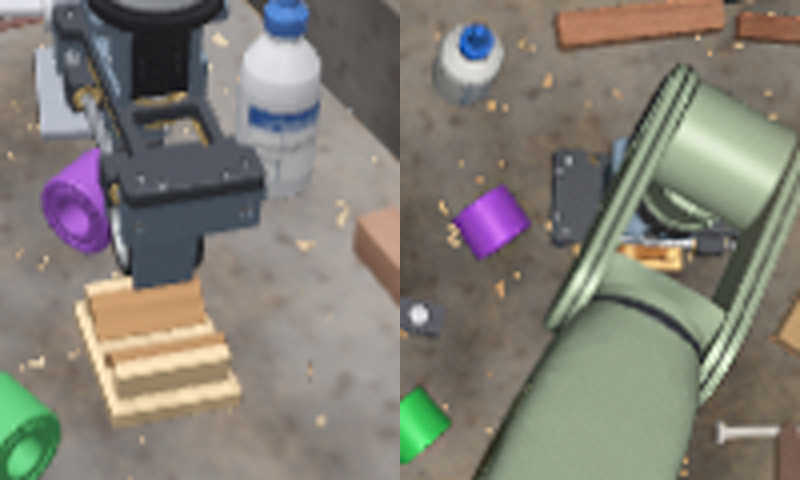

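The roller hangs square in the gripper over the cradle, with the purple roller and the glue bottle clear. Lowering.

step_arm(steps=[[0,0,0,2,0,20,0],[0,0,0,0,0,15,0],[0,0,0,0,0,10,0],[0,0,0,0,0,4,0],[0,0,0,0,0,0,0],[0,0,0,0,0,0,0],[0,0,0,0,0,0,0],[0,0,0,0,0,0,0]])

```text
time_s: 12.55
ee_pos: [605.4, -340.6, 43.3]
ee_rot: [180.0, -0.0, -4.0]
force: [0.0, 0.4, -2.3]
gripper_width: 55.2
gripper_force: 20.0
```

step_arm(steps=[[0,0,0,0,0,0,0.68],[0,0,0,0,0,0,0.75],[0,0,0,0,0,0,0.85],[0,0,0,0,0,0,0.95],[0,0,0,0,0,-15,0.95],[0,0,0,0,0,-30,0.95],[0,0,0,0,0,-45,0.95],[0,0,0,0,0,-45,0.95]])

```text
time_s: 13.55
ee_pos: [605.3, -340.5, 180.5]
ee_rot: [180.0, -0.1, -4.0]
force: [0.8, -0.1, 0.2]
gripper_width: 86.8
gripper_force: 0.0
```

Run:
```python
from h import *
print(loc(*ST,-51))
d(*loc(*ST,-51),200,2.5)
```

```text
(np.float64(579.3485406993252), np.float64(286.7754112443679))
at [ 605.3 -340.5  180.5] [ 1.7997e+02 -6.0000e-02 -4.0300e+00] F [ 0.8 -0.1  0.2] w 86.8 t 13.55
 old-frame [ -70.  -623.9  -20. ] turn z -6.53  new-frame 1.5 -627.9 -19.5
```

step_arm(steps=[[0,0,-6.5,0,0,-10,0.95],[0,0,0,0,-40,-10,0.95],[0,0,0,0,-49,0,0.95],[0,0,0,0,-49,0,0.95],[0,0,0,0,-49,0,0.95],[0,0,0,0,-49,0,0.95],[0,0,0,0,-49,0,0.95],[0,0,0,0,-49,0,0.95]])

```text
time_s: 14.55
ee_pos: [590.9, -5.3, 199.4]
ee_rot: [180.0, -0.1, 2.5]
force: [0.9, 0.3, 0.6]
gripper_width: 86.7
gripper_force: 0.0
```

step_arm(steps=[[0,0,0,0,-49,0,0.9],[0,0,0,0,-49,0,0.9],[0,0,0,0,-49,0,0.9],[0,0,0,0,-49,0,0.9],[0,0,0,0,-49,0,0.9],[0,0,0,2,-49,0,0.85],[0,0,0,0,0,10,0.85],[0,0,0,0,0,0,0.85]])

```text
time_s: 15.55
ee_pos: [579.6, 286.3, 187.4]
ee_rot: [179.9, 0.1, 2.5]
force: [0.1, 0.3, 0.5]
gripper_width: 77.6
gripper_force: 0.0
```

Run:
```python
from h import *
d(*loc(*ST,-51),68,2.5)
f=cam("side");g=cam("top")
i=np.hstack([cv2.resize(f["image"][110:200,205:305],(400,360),interpolation=2),cv2.resize(g["image"][180:270,130:230],(400,360),interpolation=2)]);cv2.imwrite("pics/g5.png",i)
# wide roller in cradle
a,n,c=blob(g,(338,195,40,40),lambda h,S,v:v<58);b,nb,cb=blob(f,(296,265,46,50),lambda h,S,v:v<58)
print("wide",a,n,cv2.minAreaRect(c),b,nb,tri(g,a,f,b),onplane(g,[a],84))
# screw
br=lambda h,S,v:(v>150)&(S<40)
a,n,_=blob(g,(283,215,30,30),br); b,nb,_=blob(f,(258,238,20,16),br); print("screw",a,n,b,nb,tri(g,a,f,b),onplane(g,[a],54))
```

```text
at [579.6 286.3 187.4] [1.7991e+02 9.0000e-02 2.4900e+00] F [0.1 0.3 0.5] w 77.6 t 15.55
 old-frame [ -0.   -0.7 119.4] turn z -0.01  new-frame -0.2 -0.5 119.4
wide [358.52150538 212.93548387] 186 ((358.5, 213.0), (12.0, 15.0), 90.0) [321.50568182 294.39204545] 176 (array([ 614.73949876, -344.90545881,   35.85261537]), np.float64(1.945845607635804)) [[ 607.51654485 -336.45437093   84.        ]]
screw [289.16 215.68] 25 [266.44 247.08] 25 (array([574.96477262, -96.66377597,  13.01903408]), np.float64(73.72651782448357)) [[606.70289212 -99.46933381  54.        ]]
```

View pics/g5.png

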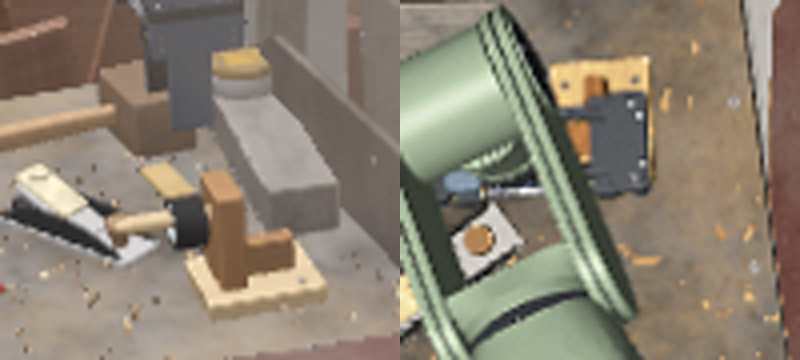

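The narrow roller is on the peg against the upright, and the gripper is above it. The block plane is clear of the fingers. Descending.

step_arm(steps=[[0,0,0,0,-0.5,40,0.85],[0,0,0,0,0,35,0.85],[0,0,0,0,0,25,0.85],[0,0,0,0,0,15,0.85],[0,0,0,0,0,8,0.85],[0,0,0,0,0,0,0.85],[0,0,0,0,0,0,0],[0,0,0,0,0,0,0]], force=20)

```text
time_s: 16.65
ee_pos: [580.6, 287.7, 65.8]
ee_rot: [-180.0, -0.1, 2.5]
force: [-0.4, -1.1, -0.6]
gripper_width: 60.4
gripper_force: 0.0
```

step_arm(steps=[[0,0,0,0,0,0,0],[0,0,0,0,0,0,0],[0,0,0,0,0,-3,0],[0,0,0,0,0,-2,0],[0,0,0,0,0,0,0],[0,0,0,0,0,0,0],[0,0,0,0,0,0,0],[0,0,0,0,0,0,0]])

```text
time_s: 17.65
ee_pos: [580.1, 287.5, 69.8]
ee_rot: [180.0, 0.0, 2.5]
force: [-0.2, 0.8, -3.0]
gripper_width: 45.0
gripper_force: 20.0
```

Run:
```python
from h import *
d(*loc(*ST,-150),68,2.5)
f=cam("side");g=cam("top")
br=lambda h,S,v:(v>150)&(S<40)
a,n,_=blob(g,(296,225,14,16),br); b,nb,_=blob(f,(258,238,20,16),br); print("screw",a,n,b,nb,tri(g,a,f,b),onplane(g,[a],54))
a,n,c=blob(g,(338,195,40,40),lambda h,S,v:v<58); print(a,n,cv2.minAreaRect(c))
i=np.hstack([cv2.resize(g["image"][185:245,270:370],(500,300),interpolation=2),cv2.resize(f["image"][130:190,230:290],(300,300),interpolation=2)]);cv2.imwrite("pics/g6.png",i)
```

```text
at [580.1 287.5  69.8] [1.7999e+02 1.0000e-02 2.4700e+00] F [-0.2  0.8 -3. ] w 45.0 t 17.65
 old-frame [-99.8   0.7   1.8] turn z -0.03  new-frame -99.8 0.7 1.8
screw [304.27777778 238.11111111] 18 [266.5 247. ] 26 (array([ 527.13923248, -149.75652993,   54.61474519]), np.float64(0.7955300460614165)) [[ 527.58429425 -149.8493383    54.        ]]
[358.52150538 212.93548387] 186 ((358.5, 213.0), (12.0, 15.0), 90.0)
```

View pics/g6.png

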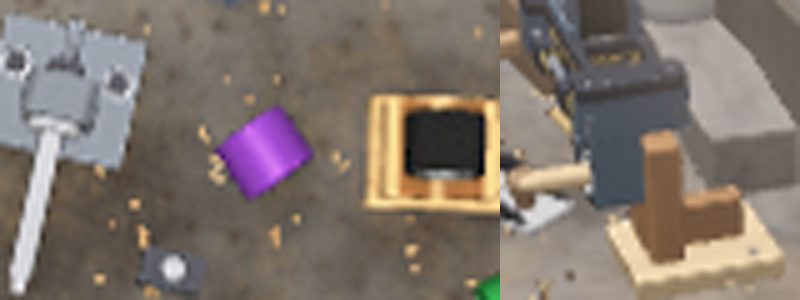

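The bare axle runs from (273,242) to (279,211) in the top view, the collar is at (304,238), and the wide roller lies in the cradle at (358.5,213). The narrow roller is gripped.

step_arm(steps=[[0,0,0,-15,0,0,0],[0,0,0,-22,0,0,0],[0,0,0,-22,0,0,0],[0,0,0,-22,0,0,0],[0,0,0,-21,0,0,0],[0,0,0,0,0,-20,0],[0,0,0,0,0,-40,0],[0,0,0,0,0,-30,0]])

```text
time_s: 18.75
ee_pos: [477.3, 283.1, 161.4]
ee_rot: [-180.0, -0.0, 2.5]
force: [0.9, 1.0, -1.5]
gripper_width: 45.4
gripper_force: 20.0
```

Run:
```python
from h import *
g=cam("top");f=cam("side")
m=((g["image"].min(2)>140)).astype(np.uint8)[208:246,266:286]
n,l,st,c=cv2.connectedComponentsWithStats(m); i=1+np.argmax(st[1:,4]); ys,xs=np.where(l==i); print(st[i])
rows=[(xs[ys==r].mean()+266,r+208,(ys==r).sum()) for r in np.unique(ys)]
P=onplane(g,[[a,b] for a,b,_ in rows],85); 
for r,p in zip(rows[::4]+rows[-1:],list(P[::4])+[P[-1]]): print(np.round(r,1),p.round(1))
k=[j for j,r in enumerate(rows) if 214<r[1]<240]
s=np.polyfit(P[k,0],P[k,1],1); print("yaw",np.degrees(np.arctan(s[0])),"y at x=511,600:",np.polyval(s,[511,600,649.5]))
d(*loc(*BR,-172),150,-12.6)
```

```text
[  0   0  20  36 229]
[275.3 208.   15. ] [630.2 -52.   85. ]
[273.9 212.   16. ] [616.5 -46.9  85. ]
[280. 216.   6.] [602.3 -67.3  85. ]
[278. 220.   5.] [588.7 -60.2  85. ]
[277. 224.   5.] [575.1 -56.5  85. ]
[276. 228.   5.] [561.5 -52.9  85. ]
[275.5 232.    4. ] [547.8 -50.9  85. ]
[274.5 236.    4. ] [534.3 -47.2  85. ]
[273.5 240.    4. ] [520.8 -43.6  85. ]
[273.5 243.    2. ] [510.6 -43.4  85. ]
yaw -15.430586275756333 y at x=511,600: [-39.71108381 -64.27689128 -77.93989655]
at [479.3 284.1 163.4] [-179.81   -0.37    2.48] F [ 0.5 -0.6 -1.5] w 45.1 t 18.85
 old-frame [-11.6 320.9  12.3] turn z 15.08  new-frame 72.3 312.8 13.4
```

step_arm(steps=[[0,0,7.6,0,0,0,0],[0,0,7.5,0,0,0,0],[0,0,0,10,45,0,0],[0,0,0,12,55,0,0],[0,0,0,13,55,0,0],[0,0,0,13,55,0,0],[0,0,0,12,55,0,0],[0,0,0,12,48,0,0]])

```text
time_s: 19.85
ee_pos: [478.3, -39.6, 158.6]
ee_rot: [180.0, 0.1, -12.7]
force: [-0.3, 0.5, -0.1]
gripper_width: 45.2
gripper_force: 20.0
```

step_arm(steps=[[0,0,0,0,0,0,0],[0,0,0,0,0,30,0],[0,0,0,0,0,30,0],[0,0,0,0,0,20,0],[0,0,0,0,0,10,0],[0,0,0,0,0,0,0],[0,0,0,0,0,0,0],[0,0,0,0,0,0,0]])

```text
time_s: 20.85
ee_pos: [480.7, -38.0, 70.7]
ee_rot: [-180.0, -0.1, -12.6]
force: [-0.5, -0.1, -0.4]
gripper_width: 45.1
gripper_force: 20.0
```

Run:
```python
from h import *
d(*loc(*BR,-172),70,-12.6)
f=cam("side")
cv2.imwrite("pics/g7.png",cv2.resize(f["image"][165:255,215:335],(640,480),interpolation=2))
g=[proj(f,[[*loc(*BR,-142),85]]),proj(f,[[*loc(*BR,-30),85]])]; print(g)
```

```text
at [480.7 -38.   70.7] [-1.7999e+02 -1.0000e-01 -1.2630e+01] F [-0.5 -0.1 -0.4] w 45.1 t 20.85
 old-frame [ 0.7 -1.2  0.7] turn z -0.03  new-frame 0.7 -1.2 0.7
[array([[251.9407009 , 217.65978908]]), array([[290.78359676, 215.90041374]])]
```

View pics/g7.png

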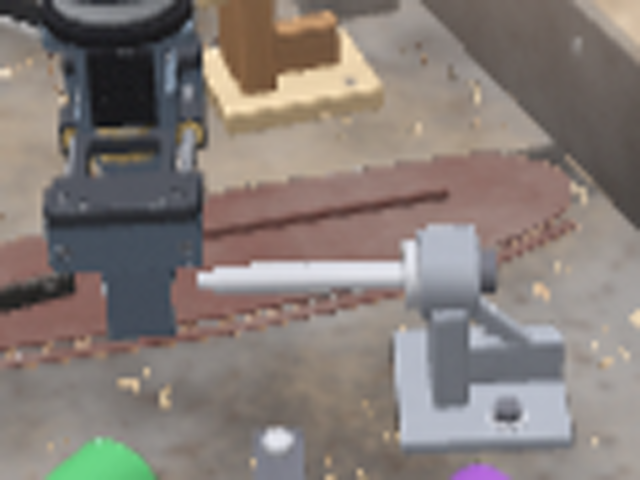

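The axle is bare, with its tip just ahead of the gripper at crop (200,280). Inserting slowly.

step_arm(steps=[[0,0,0,5,-1.2,0.5,0],[0,0,0,10,0,0,0],[0,0,0,10,0,0,0],[0,0,0,10,0,0,0],[0,0,0,10,0,0,0],[0,0,0,5,0,0,0],[0,0,0,0,0,0,0],[0,0,0,0,0,0,0]])

```text
time_s: 21.9
ee_pos: [528.7, -47.8, 69.3]
ee_rot: [180.0, 0.0, -12.6]
force: [-0.4, -0.5, -1.3]
gripper_width: 45.2
gripper_force: 20.0
```

step_arm(steps=[[0,0,0,12,0,0,0],[0,0,0,15,0,0,0],[0,0,0,15,0,0,0],[0,0,0,12,0,0,0],[0,0,0,8,0,0,0],[0,0,0,4,0,0,0],[0,0,0,0,0,0,0],[0,0,0,0,0,0,0]])

```text
time_s: 22.9
ee_pos: [593.1, -62.2, 69.4]
ee_rot: [180.0, 0.0, -12.6]
force: [-0.6, 1.5, -0.7]
gripper_width: 44.8
gripper_force: 20.0
```

Run:
```python
from h import *
d(*loc(*BR,-50),65,-12.6)
f=cam("side")
cv2.imwrite("pics/g8.png",cv2.resize(f["image"][185:245,245:325],(640,480),interpolation=2))
```

```text
at [593.1 -62.2  69.4] [ 1.7999e+02  3.0000e-02 -1.2630e+01] F [-0.6  1.5 -0.7] w 44.8 t 22.9
 old-frame [ 7.8 -0.3  4.4] turn z -0.03  new-frame 7.8 -0.3 4.4
```

View pics/g8.png

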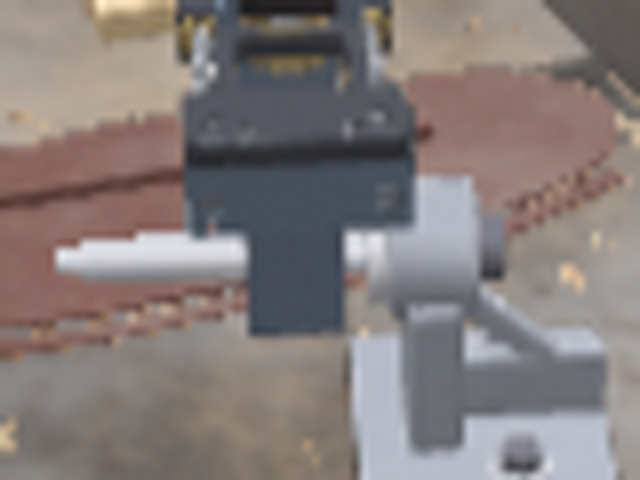

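Pad edge at crop x 343, shoulder at 365, so about 8 mm is left. Pushing gently on.

step_arm(steps=[[0,0,0,3,0,0,0],[0,0,0,2,0,0,0],[0,0,0,1,0,0,0],[0,0,0,1,0,0,0],[0,0,0,0.5,0,0,0],[0,0,0,0,0,0,0],[0,0,0,0,0,0,0],[0,0,0,0,0,0,0]])

```text
time_s: 23.95
ee_pos: [600.8, -63.9, 69.4]
ee_rot: [180.0, -0.0, -12.6]
force: [0.1, -0.2, -1.0]
gripper_width: 45.3
gripper_force: 20.0
```

step_arm(steps=[[0,0,0,1,0,0,0],[0,0,0,1,0,0,0],[0,0,0,1,0,0,0],[0,0,0,1,0,0,0],[0,0,0,0,0,0,0],[0,0,0,0,0,0,0],[0,0,0,0,0,0,0],[0,0,0,0,0,0,0]])

```text
time_s: 24.95
ee_pos: [604.7, -64.8, 69.5]
ee_rot: [180.0, -0.0, -12.6]
force: [0.0, -0.4, -1.9]
gripper_width: 45.1
gripper_force: 20.0
```

step_arm(steps=[[0,0,0,1,0,0,0],[0,0,0,1,0,0,0],[0,0,0,1,0,0,0],[0,0,0,0,0,0,0],[0,0,0,0,0,0,0],[0,0,0,0,0,0,0],[0,0,0,0,0,0,0],[0,0,0,0,0,0,0]])

```text
time_s: 25.95
ee_pos: [605.3, -64.9, 69.2]
ee_rot: [180.0, 0.3, -12.7]
force: [-6.7, 1.6, 1.8]
gripper_width: 45.0
gripper_force: 20.0
```

Run:
```python
from h import *
d(*loc(*BR,-50),65,-12.6)
f=cam("side")
cv2.imwrite("pics/g9.png",cv2.resize(f["image"][185:245,245:325],(640,480),interpolation=2))
```

```text
at [605.3 -64.9  69.2] [179.99   0.3  -12.65] F [-6.7  1.6  1.8] w 45.0 t 25.95
 old-frame [-4.8 -0.3  4.3] turn z -0.05  new-frame -4.8 -0.3 4.2
```

View pics/g9.png

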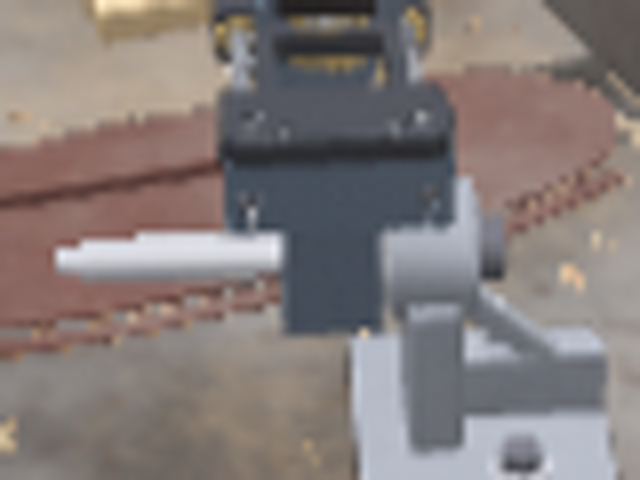

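The roller is butted: 7 N on contact, and the TCP is at local x = -45 as expected. Lowering it onto the axle and releasing.

step_arm(steps=[[0,0,0,-1.5,0,2,0],[0,0,0,0,0,2,0],[0,0,0,0,0,0,0.56],[0,0,0,0,0,0,0.75],[0,0,0,0,0,0,0.75],[0,0,0,0,0,-20,0.75],[0,0,0,0,0,-40,0.75],[0,0,0,0,0,-40,0.75]])

```text
time_s: 27.0
ee_pos: [606.5, -65.2, 166.4]
ee_rot: [180.0, -0.0, -12.6]
force: [0.8, -0.3, -0.5]
gripper_width: 68.5
gripper_force: 0.0
```

step_arm(steps=[[0,0,0,-15,20,0,0.75],[0,0,0,-16,28,0,0.75],[0,0,0,-15,28,0,0.75],[0,0,0,-15,24,0,0.75],[0,0,0,0,0,10,0.75],[0,0,0,0,0,30,0.75],[0,0,0,0,0,0,0.75],[0,0,0,0,0,0,0.75]])

```text
time_s: 28.0
ee_pos: [525.8, -149.0, 125.9]
ee_rot: [-180.0, -0.1, -12.6]
force: [0.8, 0.1, 0.7]
gripper_width: 68.1
gripper_force: 0.0
```

```bash
cat > chk.py <<'E'
from h import *
f=cam("side");g=cam("top")
m=lambda h,S,v:v<58
def ext(o,box,z=80):
    a,n,c=blob(f,box,m); b=onplane
    print("side blob",a,n,cv2.boundingRect(c))
E
python3 - <<'E'
from h import *
f=cam("side");g=cam("top")
a,n,c=blob(f,(270,200,32,34),lambda h,S,v:v<58); print("narrow side",a,n,cv2.boundingRect(c))
for x in(-60,-52,-45,-30): print(x,proj(f,[[*loc(*BR,x),80]]).round(1))
a,n,c=blob(f,(256,250,22,22),lambda h,S,v:(v<130)&(S<80)&(v>40)); print("collar side",a,n,cv2.boundingRect(c),proj(f,[[527.3,-149.8,22]]))
d(523.4,-148.9,12,-12.6)
E
```

```text
narrow side [285.55696203 221.44303797] 79 (281, 217, 10, 9)
-60 [[280.4 217.8]]
-52 [[283.2 217.7]]
-45 [[285.6 217.6]]
-30 [[290.8 217.3]]
collar side [268.49356223 259.30901288] 233 (256, 250, 22, 19) [[267.17345295 256.23143499]]
at [ 526.  -149.3  126.4] [ 1.7999e+02 -1.3000e-01 -1.2610e+01] F [ 0.2 -0.6  0.2] w 68.7 t 28.1
 old-frame [ -2.8   0.2 114.4] turn z -0.01  new-frame -2.6 0.2 114.4
```

The narrow roller is at local x ≈ -45, hanging on the axle. Now the collar.

step_arm(steps=[[0,0,0,-2.7,0.2,35,0.75],[0,0,0,0,0,35,0.75],[0,0,0,0,0,25,0.75],[0,0,0,0,0,12,0.75],[0,0,0,0,0,6,0.75],[0,0,0,0,0,0,0.75],[0,0,0,0,0,0,0],[0,0,0,0,0,0,0]], force=20)

```text
time_s: 29.1
ee_pos: [522.6, -149.1, 13.2]
ee_rot: [180.0, -0.1, -12.6]
force: [0.2, -0.8, -0.1]
gripper_width: 51.4
gripper_force: 0.0
```

step_arm(steps=[[0,0,0,0,0,0,0],[0,0,0,0,0,0,0],[0,0,0,0,0,0,0],[0,0,0,0,0,-10,0],[0,0,0,0,0,-30,0],[0,0,0,0,0,-40,0],[0,0,0,0,0,-20,0],[0,0,0,0,0,0,0]])

```text
time_s: 30.1
ee_pos: [523.0, -149.2, 114.0]
ee_rot: [180.0, -0.2, -12.6]
force: [-0.3, -0.1, -2.0]
gripper_width: 43.8
gripper_force: 20.0
```

Run:
```python
from h import *
d(*loc(*BR,-168),76,-12.6)
```

```text
at [ 523.  -149.2  114. ] [179.99  -0.2  -12.64] F [-0.3 -0.1 -2. ] w 43.8 t 30.1
 old-frame [ -61.  -100.4   37.8] turn z -0.04  new-frame -60.8 -100.5 38.0
```

step_arm(steps=[[0,0,0,-20,0,0,0],[0,0,0,-25,-25,0,0],[0,0,0,-16,-35,0,0],[0,0,0,0,-40,0,0],[0,0,0,0,0,18,0],[0,0,0,0,0,20,0],[0,0,0,0,0,0,0],[0,0,0,0,0,0,0]])

```text
time_s: 31.1
ee_pos: [484.4, -38.1, 74.3]
ee_rot: [180.0, 0.0, -12.6]
force: [0.4, -0.4, -1.3]
gripper_width: 43.6
gripper_force: 20.0
```

Run:
```python
from h import *
d(*loc(*BR,-168),76,-12.6)
g=cam("top");f=cam("side")
br=lambda h,S,v:(v>150)&(S<40)
b,nb,c=blob(f,(225,195,26,26),br); print("screw side",b,nb,cv2.boundingRect(c)); print("expect",proj(f,[[*loc(*BR,-164),119],[*loc(*BR,-164),85]]).round(1))
cv2.imwrite("pics/s1.png",cv2.resize(f["image"][165:255,215:335],(640,480),interpolation=2))
```

```text
at [484.4 -38.1  74.3] [ 1.7999e+02  3.0000e-02 -1.2640e+01] F [ 0.4 -0.4 -1.3] w 43.6 t 31.1
 old-frame [ 1.  -0.5 -1.7] turn z -0.04  new-frame 1.0 -0.5 -1.7
screw side [229. 195.] 1 (229, 195, 1, 1)
expect [[243.5 208.1]
 [244.3 218. ]]
```

step_arm(steps=[[0,0,0,6,-0.5,-1.7,0],[0,0,0,10,0,0,0],[0,0,0,12,0,0,0],[0,0,0,12,0,0,0],[0,0,0,8,0,0,0],[0,0,0,2,0,0,0],[0,0,0,0,0,0,0],[0,0,0,0,0,0,0]])

```text
time_s: 32.2
ee_pos: [532.9, -48.4, 76.1]
ee_rot: [180.0, 0.0, -12.6]
force: [0.6, 0.2, -1.6]
gripper_width: 44.2
gripper_force: 20.0
```

step_arm(steps=[[0,0,0,8,0,0,0],[0,0,0,10,0,0,0],[0,0,0,10,0,0,0],[0,0,0,7,0,0,0],[0,0,0,3,0,0,0],[0,0,0,0,0,0,0],[0,0,0,0,0,0,0],[0,0,0,0,0,0,0]])

```text
time_s: 33.2
ee_pos: [570.2, -56.7, 76.2]
ee_rot: [180.0, 0.0, -12.6]
force: [0.2, -0.3, -2.3]
gripper_width: 43.8
gripper_force: 20.0
```

Run:
```python
from h import *
d(*loc(*BR,-77),76,-12.6)
```

```text
at [570.2 -56.7  76.2] [ 1.7999e+02  1.0000e-02 -1.2630e+01] F [ 0.2 -0.3 -2.3] w 43.8 t 33.2
 old-frame [4.3 0.  0.2] turn z -0.03  new-frame 4.3 0.0 0.2
```

step_arm(steps=[[0,0,0,1,0,0,0],[0,0,0,1,0,0,0],[0,0,0,1,0,0,0],[0,0,0,1,0,0,0],[0,0,0,1,0,0,0],[0,0,0,0,0,0,0],[0,0,0,0,0,0,0],[0,0,0,0,0,0,0]])

```text
time_s: 34.2
ee_pos: [572.1, -57.1, 76.0]
ee_rot: [180.0, 0.4, -12.7]
force: [-7.7, 1.8, 4.0]
gripper_width: 44.3
gripper_force: 20.0
```

Butted at about 8 N. Lowering and releasing.

step_arm(steps=[[0,0,0,-2,0,1,0],[0,0,0,0,0,2,0],[0,0,0,0,0,1.5,0],[0,0,0,0,0,0,0.53],[0,0,0,0,0,0,0.75],[0,0,0,0,0,0,0.75],[0,0,0,0,0,-20,0.85],[0,0,0,0,0,-45,0.9]])

```text
time_s: 35.2
ee_pos: [572.2, -57.3, 135.5]
ee_rot: [180.0, 0.3, -12.6]
force: [0.7, 0.4, 0.4]
gripper_width: 81.5
gripper_force: 0.0
```

step_arm(steps=[[0,0,0,0,0,-45,0.95],[0,0,0,0,40,0,0.95],[0,0,0,0,45,0,0.95],[0,0,0,0,45,0,0.95],[0,0,0,0,45,0,0.95],[0,0,-8.6,0,30,0,0.95],[0,0,0,0,0,0,0.95],[0,0,0,0,0,0,0.95]])

```text
time_s: 36.2
ee_pos: [528.8, -256.9, 181.7]
ee_rot: [-180.0, -0.0, -4.1]
force: [-0.1, 0.3, 0.8]
gripper_width: 86.8
gripper_force: 0.0
```

Run:
```python
from h import *
f=cam("side");g=cam("top")
br=lambda h,S,v:(v>150)&(S<40)
cv2.imwrite("pics/s2.png",f["image"])
a,n,c=blob(f,(255,200,48,34),lambda h,S,v:v<58); print("narrow side",a,n,cv2.boundingRect(c))
print("expect screw for -73..",proj(f,[[*loc(*BR,-73),108],[*loc(*BR,-45),80]]).round(1).tolist())
a,n,c=blob(g,(270,212,14,16),br); print("top bright",a,n,onplane(g,[a],110),loc(*BR,-73))
b,nb,c=blob(f,(270,200,14,12),br); print("side bright",b,nb,cv2.boundingRect(c)); print("tri",tri(g,a,f,b))
a,n,c=blob(g,(338,195,40,40),lambda h,S,v:v<58); print("wide",a,n,cv2.boundingRect(c),onplane(g,[a],84)); x=cv2.boundingRect(c)
b,nb,c=blob(f,(296,265,46,50),lambda h,S,v:v<58); print(b,nb,cv2.boundingRect(c),proj(f,[[607,-339,57]]),proj(g,[[607,-339,84]]))
d(607,-339.5,44,-4)
```

```text
narrow side [281.72631579 211.4       ] 95 (264, 208, 36, 7)
expect screw for -73.. [[275.7, 209.9], [285.6, 217.6]]
top bright [277.05555556 222.77777778] 18 [[576.41130776 -56.71860157 110.        ]] (np.float64(578.2580763784714), np.float64(-58.575543378052394))Traceback (most recent call last):
  File "<stdin>", line 8, in <module>
  File "h.py", line 22, in blob
    i=1+np.argmax(st[1:,4]); mm=(l==i).astype(np.uint8); cnt=max(cv2.findContours(mm,0,1)[0],key=len).reshape(-1,2)+[x,y]
        ~~~~~~~~~^^^^^^^^^^
    return _wrapfunc(a, 'argmax', axis=axis, out=out, **kwds)
    return bound(*args, **kwds)
ValueError: attempt to get argmax of an empty sequence
```

```bash
python3 - <<'E'
import cv2,numpy as np
s=cv2.imread("pics/s2.png")
r=lambda a,w,h:cv2.resize(a,(w,h),interpolation=2)
cv2.imwrite("pics/s2c.png",np.hstack([r(s[195:245,245:305],480,400),r(s[265:325,295:345],320,400)]))
E
python3 - <<'E'
from h import *
f=cam("side");g=cam("top")
a,n,c=blob(g,(338,195,40,40),lambda h,S,v:v<58); print("wide",a,n,cv2.boundingRect(c),onplane(g,[a],84))
b,nb,c=blob(f,(296,265,46,50),lambda h,S,v:v<58); print(b,nb,cv2.boundingRect(c),proj(f,[[607,-339,57]]),proj(g,[[607,-339,84]]))
d(607,-338.5,44,-4)
E
```

```text
wide [365.5 208. ] 2 (365, 208, 2, 1) [[ 624.09690493 -361.32227841   84.        ]]
[321.4502924  294.49122807] 171 (313, 289, 18, 12) [[317.50265553 287.06888701]] [[359.26473333 213.07014949]]
at [ 528.9 -256.5  181.8] [-1.80e+02 -1.00e-02 -3.98e+00] F [ 0.4 -0.2 -0.5] w 86.7 t 36.4
 old-frame [ 83.6  76.4 137.8] turn z 0.02  new-frame 83.6 76.3 137.8
```

step_arm(steps=[[0,0,0,42,38,0,0.95],[0,0,0,41.6,38.3,0,0.95],[0,0,0,0,0,30,0.95],[0,0,0,0,0,40,0.95],[0,0,0,0,0,35,0.95],[0,0,0,0,0,20,0.95],[0,0,0,0,0,12,0.95],[0,0,0,0,0,0,0.95]])

```text
time_s: 37.4
ee_pos: [606.5, -338.9, 44.1]
ee_rot: [-180.0, 0.1, -4.0]
force: [-0.6, -0.5, 0.4]
gripper_width: 86.7
gripper_force: 0.0
```

step_arm(steps=[[0,0,0,0,0,0,0.8],[0,0,0,0,0,0,0],[0,0,0,0,0,0,0],[0,0,0,0,0,0,0],[0,0,0,0,0,0,0],[0,0,0,0,0,0,0],[0,0,0,0,0,-5,0],[0,0,0,0,0,-5,0]], force=20)

```text
time_s: 38.4
ee_pos: [606.3, -339.0, 54.5]
ee_rot: [-179.9, 0.0, -4.0]
force: [-0.4, 0.8, -1.9]
gripper_width: 54.9
gripper_force: 20.0
```

step_arm(steps=[[0,0,0,0,0,-25,0],[0,0,0,0,0,-45,0],[0,0,-6.5,0,0,-45,0],[0,0,0,-7,-40,-10,0],[0,0,0,-8,-50,0,0],[0,0,0,-8,-50,0,0],[0,0,0,-8,-50,0,0],[0,0,0,-8,-50,0,0]])

```text
time_s: 39.4
ee_pos: [556.6, -99.4, 179.8]
ee_rot: [-180.0, -0.0, 2.5]
force: [-0.4, 0.1, -1.9]
gripper_width: 54.7
gripper_force: 20.0
```

step_arm(steps=[[0,0,0,-8,-50,0,0],[0,0,0,-8,-50,0,0],[0,0,0,-8,-50,0,0],[0,0,0,-8,-50,0,0],[0,0,0,-8,-50,0,0],[0,0,0,-8,-50,0,0],[0,0,0,-8,-48,0,0],[0,0,0,0,-30,0,0]])

```text
time_s: 40.4
ee_pos: [483.7, 276.2, 179.8]
ee_rot: [-180.0, 0.0, 2.6]
force: [0.6, 0.6, -2.1]
gripper_width: 54.5
gripper_force: 20.0
```

Run:
```python
from h import *
d(*loc(*ST,-150),73,2.5)
g=cam("top");f=cam("side")
im=g["image"][225:252,165:192].astype(int)
print("peg tip recheck",proj(g,[[*loc(*ST,-115),85],[*loc(*ST,-30),85]]).round(1).tolist())
cv2.imwrite("pics/s3.png",g["image"]);cv2.imwrite("pics/s3s.png",f["image"])
br=lambda h,S,v:(v>150)&(S<40)
b,nb,c=blob(f,(268,202,16,12),br); print("screw side",b,nb,cv2.boundingRect(c))
a,n,c=blob(f,(276,205,26,30),lambda h,S,v:v<58); print("narrow side",a,n,cv2.boundingRect(c))
```

```text
at [483.7 276.2 179.8] [-1.7997e+02  3.0000e-02  2.5900e+00] F [ 0.6  0.6 -2.1] w 54.5 t 40.4
 old-frame [ -2.9  -6.4 106.8] turn z 0.09  new-frame -3.0 -6.4 106.8
peg tip recheck [[177.6, 243.3], [176.7, 218.6]]
screw side [274.84210526 208.63157895] 19 (272, 207, 6, 4)
narrow side [285.35443038 221.49367089] 79 (280, 217, 11, 9)
```

Collar screw and narrow roller are where expected. Descending in front of the peg.

step_arm(steps=[[0,0,0,-3,-6.4,0,0],[0,0,0,0,0,30,0],[0,0,0,0,0,30,0],[0,0,0,0,0,25,0],[0,0,0,0,0,15,0],[0,0,0,0,0,7,0],[0,0,0,0,0,0,0],[0,0,0,0,0,0,0]])

```text
time_s: 41.5
ee_pos: [482.5, 280.4, 73.5]
ee_rot: [-180.0, -0.1, 2.5]
force: [0.7, 1.5, -1.1]
gripper_width: 54.8
gripper_force: 20.0
```

Run:
```python
from h import *
d(*loc(*ST,-150),72,2.5)
f=cam("side")
print("tip expect",proj(f,[[*loc(*ST,-115),85],[*loc(*ST,-30),85],[*loc(*ST,-150),85]]).round(1).tolist())
r=cv2.resize(f["image"][130:200,205:305],(700,490),interpolation=2); cv2.imwrite("pics/g14.png",r)
```

```text
at [482.5 280.4  73.5] [-1.7995e+02 -1.0000e-01  2.4600e+00] F [ 0.7  1.5 -1.1] w 54.8 t 41.5
 old-frame [-1.9 -2.1  1.5] turn z -0.04  new-frame -1.9 -2.1 1.5
tip expect [[233.3, 166.5], [256.9, 162.6], [223.4, 168.1]]
```

View pics/g14.png

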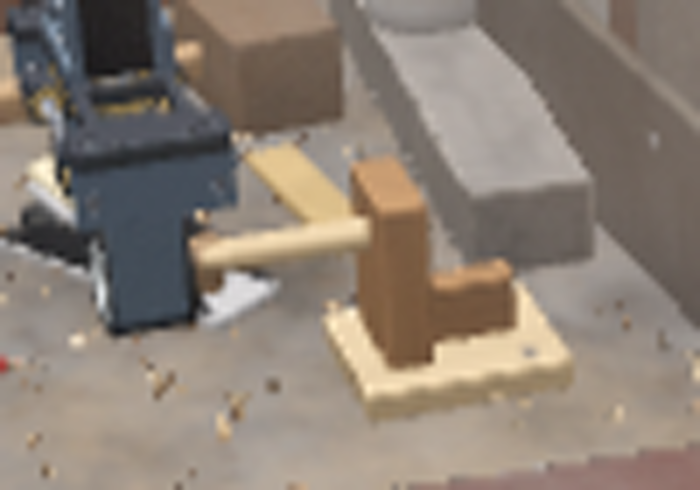

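The peg is bare, with its tip at about (233,165.5), which matches the model (233.3,166.5). Inserting.

step_arm(steps=[[0,0,0,4,-2.1,1,0],[0,0,0,8,0,0,0],[0,0,0,10,0,0,0],[0,0,0,12,0,0,0],[0,0,0,10,0,0,0],[0,0,0,4,0,0,0],[0,0,0,0,0,0,0],[0,0,0,0,0,0,0]])

```text
time_s: 42.55
ee_pos: [529.2, 284.2, 71.5]
ee_rot: [180.0, 0.0, 2.5]
force: [-0.8, 0.3, -2.4]
gripper_width: 55.0
gripper_force: 20.0
```

step_arm(steps=[[0,0,0,8,0,0,0],[0,0,0,10,0,0,0],[0,0,0,10,0,0,0],[0,0,0,6,0,0,0],[0,0,0,3,0,0,0],[0,0,0,2,0,0,0],[0,0,0,0,0,0,0],[0,0,0,0,0,0,0]])

```text
time_s: 43.55
ee_pos: [568.4, 285.9, 71.6]
ee_rot: [180.0, 0.0, 2.5]
force: [-0.6, -0.1, -1.6]
gripper_width: 54.9
gripper_force: 20.0
```

Run:
```python
from h import *
d(*loc(*ST,-52),72,2.5)
```

```text
at [568.4 285.9  71.6] [1.7999e+02 1.0000e-02 2.4700e+00] F [-0.6 -0.1 -1.6] w 54.9 t 43.55
 old-frame [10.  -0.4 -0.4] turn z -0.03  new-frame 10.0 -0.4 -0.4
```

step_arm(steps=[[0,0,0,2,0,0,0],[0,0,0,2,0,0,0],[0,0,0,2,0,0,0],[0,0,0,1,0,0,0],[0,0,0,1,0,0,0],[0,0,0,1,0,0,0],[0,0,0,0,0,0,0],[0,0,0,0,0,0,0]])

```text
time_s: 44.55
ee_pos: [575.1, 286.3, 71.4]
ee_rot: [180.0, 0.3, 2.4]
force: [-6.8, 0.9, 0.8]
gripper_width: 54.8
gripper_force: 19.9
```

step_arm(steps=[[0,0,0,1,0,0,0],[0,0,0,1,0,0,0],[0,0,0,1,0,0,0],[0,0,0,0,0,0,0],[0,0,0,0,0,0,0],[0,0,0,0,0,0,0],[0,0,0,0,0,0,0],[0,0,0,0,0,0,0]])

```text
time_s: 45.55
ee_pos: [575.2, 286.4, 71.3]
ee_rot: [179.9, 0.6, 2.4]
force: [-14.4, 0.8, 5.2]
gripper_width: 54.7
gripper_force: 20.0
```

Butted against the upright. Relaxing the push, lowering, releasing and withdrawing.

step_arm(steps=[[0,0,0,-4.5,0,1,0],[0,0,0,0,0,2,0],[0,0,0,0,0,1.5,0],[0,0,0,0,0,0,0.66],[0,0,0,0,0,0,0.8],[0,0,0,0,0,0,0.8],[0,0,0,0,0,-20,0.85],[0,0,0,0,0,-40,0.85]])

```text
time_s: 46.55
ee_pos: [575.2, 285.7, 125.4]
ee_rot: [179.9, 0.3, 2.5]
force: [0.9, 0.7, 1.1]
gripper_width: 77.4
gripper_force: 0.0
```

step_arm(steps=[[0,0,0,0,0,-45,0.85],[0,0,0,0,0,-45,0.85],[0,0,0,-40,30,0,0.85],[0,0,0,-40,40,0,0.85],[0,0,0,-40,40,0,0.85],[0,0,0,-20,20,0,0.85],[0,0,0,0,0,0,0.85],[0,0,0,0,0,0,0.85]])

```text
time_s: 47.55
ee_pos: [443.0, 151.0, 217.3]
ee_rot: [-180.0, -0.1, 2.5]
force: [-0.5, -0.4, -0.7]
gripper_width: 77.6
gripper_force: 0.0
```

Run:
```python
from h import *
g=cam("top");f=cam("side")
blk=lambda h,S,v:v<58; br=lambda h,S,v:(v>150)&(S<40)
for z in(80,): print("wide expect -52,-64",proj(f,[[*loc(*ST,-52),z],[*loc(*ST,-64),z],[*loc(*ST,-30),z]]).round(1).tolist())
a,n,c=blob(f,(238,150,24,30),blk); print("wide side",a,n,cv2.boundingRect(c))
b,nb,c=blob(g,(164,212,30,24),blk); print("wide top",b,nb,cv2.boundingRect(c),"expect",proj(g,[[*loc(*ST,-52),105],[*loc(*ST,-64),105]]).round(1).tolist()); print(tri(g,b,f,a))
a,n,c=blob(f,(276,205,26,30),blk); print("narrow side",a,n,cv2.boundingRect(c), proj(f,[[*loc(*BR,-45),80]]))
a,n,c=blob(f,(268,202,16,12),br); b,nb,c=blob(g,(270,212,12,12),br); print("screw",a,n,b,nb,proj(f,[[*loc(*BR,-73),110]]),tri(g,b,f,a),loc(*BR,-73))
o=cv2.imread("pics/side0.png"); m=(cv2.absdiff(o,f["image"]).max(2)>60); print("changed bottle",m[200:265,335:365].sum(),"plane",m[148:180,200:238].sum(),"sanding",m[345:380,280:330].sum(),m[340:375,340:395].sum())
print(state()["ee_pos"],state()["time_s"])
```

```text
wide expect -52,-64 [[250.9, 164.8], [247.6, 165.4], [257.0, 163.9]]
wide side [252.07291667 168.77083333] 96 (246, 165, 13, 9)
wide top [177.52307692 224.58461538] 195 (170, 218, 16, 14) expect [[175.8, 224.3], [175.9, 227.8]]
(array([582.04273401, 289.10305806,  62.60566362]), np.float64(0.2955951356650547))
narrow side [285.37974684 221.49367089] 79 (280, 217, 11, 9) [[285.62281515 217.56206737]]
screw [274.84210526 208.63157895] 19 [277.         222.15384615] 13 [[275.65452868 209.34311461]] (array([577.42655302, -56.4188593 , 111.42451932]), np.float64(1.8722198839593964)) (np.float64(578.2580763784714), np.float64(-58.575543378052394))
changed bottle 0 plane 112 sanding 0 0
[442.92639843 151.15406134 216.96406627] 47.65
```

Everything measures in place: wide roller at local x ≈ -52, narrow at ≈ -45, collar at ≈ -74. The robot is clear.

```bash
python3 -c "
from workcell import *
print(job_done())"
```

```text
the job is handed in; nothing more can be done
None
```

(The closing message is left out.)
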